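# Hold the spatula over the inspection tile

### The arm

A 7-joint arm with a two-finger parallel gripper is mounted at the origin on the work surface. World frame = base frame: x ahead of the robot, y to its left, z up, the work surface at z = 0. Lengths are in m, angles in degrees, forces in N, time in s.
With the tool pointing down it reaches from about 0.425 to 0.875 m from the base axis. Payload 4.7 kg.
Tool frame: the origin (TCP) lies midway between the tips of the shut fingers; the grasp point (between the pads) lies 19 mm behind it; z points along the fingers, y is the direction in which the jaws open and shut (so a half turn about z gives the same grasp; the last joint's range is limited). The gripper opens to 87 mm and grips with 3 to 60 N. Pads are 19 mm wide; open, the fingers measure 117 mm over their backs; the gripper's body (75 mm by 190 mm) begins 51 mm behind the grasp point.
Start: joints at [67.099, 18.392, -4.016, 83.108, 1.295, 78.541, -3.26], TCP at [0.261, -0.595, 0.223] pointing down, gripper open.
Joint ranges: [-163.93, 163.93], [-17.29, 119.83], [-79.2, 71.16], [3.27, 140.29], [-89.18, 269.18], [5.43, 117.66], [-154.24, 154.24]. Speed limits (degrees/s): [147.25, 147.25, 180, 180, 180, 180, 180].

### API

Orientations are given as [roll, pitch, yaw] about the fixed x, y, z axes, in that order (R = Rz(yaw) Ry(pitch) Rx(roll)).
In Python, from cell import env gives the robot as it stands. The module is installed in compiled form; this text tells all that it offers.
- The arm moves only by the tool servo_tool, never from a script. Its argument "plan" is a list of rows, each a list of 3 entries, a list of its own where there are three numbers: the opening, from 0 (shut) to 1 (fully open), then the shift along the tool's x, y, z in cm, then the turn, a rotation vector about the tool's x, y, z in degrees. A call has 1 to 20 rows; each row shifts and turns the pose as measured when the row begins, along the tool's axes as they then stand; what a row does not reach is not made up. A row lasts 1/12 s, in which the tool goes at most 41.7 mm and 7.16 degrees, less where a joint would pass 70% of its speed; a pose out of reach is approached as far as the arm can. A call is refused whole if a number of a shift passes 4.17 or a number of a turn 7.16, either way. A call with a gripper value outside its range is refused whole. The fingers move at their own pace and stop on an object; "force" is the grip in N (left out, the last holds). Time passes only in rows, so rows that do not move let the fingers close. It gives the time, the measured TCP pose, the force and the opening at its end, in the units of the state.
- env.get_obs(): the state, without advancing time (a new reading comes with each control period).
- env.read_camera(name): name is "side" or "top"; returns a dict with "image" (420x560x3 uint8, blue, green, red), "fx", "fy", "cx", "cy" (pixels), "rvec" (rotation vector, rad) and "tvec" (3), from world to camera coordinates, as OpenCV has them. Camera axes: x right, y down, z forward; pixel columns grow to the right and rows downward; lengths in m; the calibration is good to about 2 mm. A picture is of the moment at which its call begins. There is no depth.
- env.sign_off(): hands the job in, once; it reports no verdict.
The state is a dict: "time_s": time; "qpos": joint angles; "joint_velocities": joint speeds; "effort": joint torques, N m; "tool_pos": TCP position; "tool_rot": TCP orientation; "force": force on the tool from outside, world axes, zero at the start; "wrist_torque": the same for the moment, N m; "grip_width": finger opening in m.
Only numpy, scipy, OpenCV 4.12 (cv2) and the standard library are available. Lean on these libraries where they do the work, as an engineer would, in place of code of your own. Each camera call takes 0.05 s, during which the arm holds its last target. There are 200 camera calls.

### The job

Draw the spatula, the tool with the plain square handle, up out of its tube in the tool rack, turn it level and hold it up about 20 cm above the bench, with its blade over the middle of the square white tile, so that it can be looked over for residue. Finish while still holding it there, quite still. Leave the other tools in their tubes and the cans and jars where they stand.

Things in the scene. Friction and masses are not known exactly. Their poses are not given: they have to be found in the camera images.
- spatula: spatula, 168 mm long, about 0.09 kg, upright in one of the tubes, blade down, any yaw. Origin: free end of the blade; z runs from blade to handle. Along z: blade 0-78 mm (26 along y, 5 along x); plug d 33, 76-93, loose in the tube's mouth; collar d 48, 93-98, resting on the rim; white square handle 18 x 18 (sides along x, y), 98-168, top 183 mm above bench
- blade (a point): middle of the spatula's blade, on its centre line, 40 mm from the free end
- rack: tool rack fixed to the bench: a dark steel plate 100 x 340 x 8 mm with three upright metal tubes, at -120, 0 and +120 mm along its y; each tube 44 mm outside, 36 mm inside, its rim 108 mm above the bench. Origin: centre of the plate's underside, on the bench. Which tool stands in which tube varies
- tile: square white ceramic inspection tile, 160 x 160 x 8 mm, fixed flat on the bench; origin: centre of its underside
- tamper: tamper in another tube, same plug and collar, with a thin stem and a white ball of 36 mm on top (top 167 mm above the bench); origin: its lower end, 15 mm above the bench. Stays there
- brush: brush in another tube, same plug and collar, with a broad flat white handle 44 mm wide and 8 mm thick (top 169 mm above the bench); origin: its lower end, 15 mm above the bench. Stays there
- can_a: open metal can, 73 mm in diameter, 100 mm high, on the robot's side of the tile; origin: centre of its underside. Stays there
- can_b: open metal can like the first, further left of it; origin: centre of its underside. Stays there
- jar: jar with a steel cap, 64 mm in diameter, 90 mm high, between tile and rack, further out; origin: centre of its underside. Stays there
- jar_small: small jar with a black cap, 52 mm in diameter, 60 mm high, beyond the rack; origin: centre of its underside. Stays there

How it is judged:
By the outcome, as a careful person would: the job done as asked, in the order asked, and still so for the second after the job is handed in, while the arm keeps its last pose, push and grip.
It also fails if it takes over 48 s, if anything falls off the work surface, if the arm or the gripper's body presses on something with over 40 N, if the wrist force passes 120 N, or if a joint passes its speed limit or range.

## Working session

There is one attempt and no reset: what is moved stays moved. The work goes in short steps, Python scripts to look and compute and a tool call to move; the robot and the scene stay as the last step left them, time stands still between calls to the robot, and variables do not carry over. Pictures are saved under pics/ and viewed, about 8 in all and at most 12, crops included, and the job is handed in when it is done.

Besides the shell and the picture viewer there is one more tool, called after "Emit:" by a JSON object that holds its "op" and its "data". servo_tool: Moves the arm, as the interface text tells. Its arguments: {"type":"object","properties":{"plan":{"type":"array"},"force":{"type":"number"}},"required":["plan"]}

```bash
mkdir -p pics
cat > h.py <<'E'
import numpy as np, cv2
from scipy.spatial.transform import Rotation as R
from cell import env
def cam(n):
    c=env.read_camera(n); c['R']=cv2.Rodrigues(np.array(c['rvec'],float))[0]; c['t']=np.array(c['tvec'],float).ravel(); return c
def ray(c,u,v,z):
    d=c['R'].T@np.array([(u-c['cx'])/c['fx'],(v-c['cy'])/c['fy'],1]); o=-c['R'].T@c['t']
    return (o+d*(z-o[2])/d[2]).round(4)
def proj(c,p):
    q=c['R']@np.array(p)+c['t']; return (q[:2]/q[2]*[c['fx'],c['fy']]+[c['cx'],c['cy']]).round(1)
def crop(c,x0,y0,x1,y1,s,name):
    cv2.imwrite('pics/'+name,cv2.resize(c['image'][y0:y1,x0:x1],None,fx=s,fy=s,interpolation=cv2.INTER_CUBIC))
E
python3 - <<'E'
from h import *
for n in('top','side'):
    c=cam(n); cv2.imwrite(f'pics/{n}0.png',c['image']); print(n,c['fx'],c['cx'],c['cy'],-c['R'].T@c['t'],c['R'].round(3).tolist())
print(env.get_obs())
E
```

```text
top 388.1164448347452 280.99007277676117 209.79737203565065 [ 0.46423758 -0.03359221  0.91572036] [[0.016, -1.0, 0.009], [-0.997, -0.017, -0.081], [0.081, -0.008, -0.997]]
side 383.4711583024032 280.89839664167135 207.0592771182284 [0.4932     0.54151478 0.65776258] [[-0.998, -0.057, -0.007], [-0.035, 0.699, -0.714], [0.046, -0.712, -0.7]]
{'time_s': 0.1, 'qpos': array([67.09920134, 18.43329006, -4.01687065, 83.17025465,  1.29454982,
       78.53853309, -3.25998137]), 'joint_velocities': array([-0.01064757, -0.03438497, -0.0234767 , -0.1386187 ,  0.01513816,
        0.04722354, -0.04924616]), 'effort': array([ 2.85660280e-04, -4.92569947e+01, -4.05474566e-01, -3.13397777e+01,
       -6.42262702e-02,  3.94820469e-02,  6.37591006e-05]), 'tool_pos': array([ 0.2611261 , -0.59469653,  0.22156777]), 'tool_rot': array([-1.79903135e+02,  4.60967768e-03,  2.37116485e+01]), 'force': array([-0.68110498,  0.49474665, -0.43486522]), 'wrist_torque': array([-0.02097773,  0.04827648,  0.0204049 ]), 'grip_width': 0.08740733038292871}
```

View pics/top0.png

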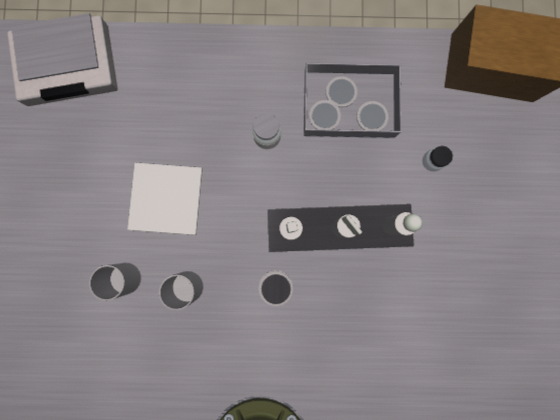

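View pics/side0.png

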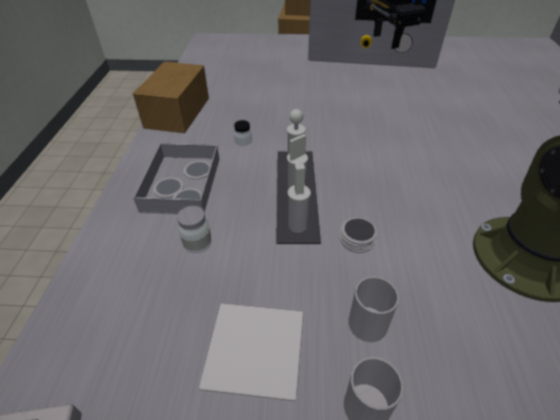

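The top view shows the rack at (268–413, 205–251). The spatula stands in its left tube at (291,228), the brush in the middle at (349,226) and the tamper on the right at (410,223). The tile is centred near (165,199), and the cans are at (108,283) and (177,292). The side view agrees, with the spatula's handle nearest the tile at (299,180).

Run:
```python
from h import *
c=cam('top'); crop(c,265,195,345,255,10,'c1.png')
for n,u,v,z in [('tileTL',134.5,164,.008),('TR',201,167,.008),('BR',196,234,.008),('BL',129,229,.008),('canb',108,283,.1),('cana',177,292,.1),('jar',266,128,.09),('collar',291,228,.113),('brushc',348.5,226,.113),('tampc',406,224,.113),('dish',276,288,.03)]: print(n,ray(c,u,v,z))
```

```text
tileTL [0.6403 0.3071 0.008 ]
TR [0.636  0.1502 0.008 ]
BR [0.4778 0.1566 0.008 ]
BL [0.4869 0.3128 0.008 ]
canb [0.3723 0.3156 0.1   ]
cana [0.3561 0.1725 0.1   ]
jar [ 0.7086 -0.0044  0.09  ]
collar [ 0.4918 -0.061   0.113 ]
brushc [ 0.4979 -0.18    0.113 ]
tampc [ 0.504  -0.2995  0.113 ]
dish [ 0.359  -0.0319  0.03  ]
```

View pics/c1.png

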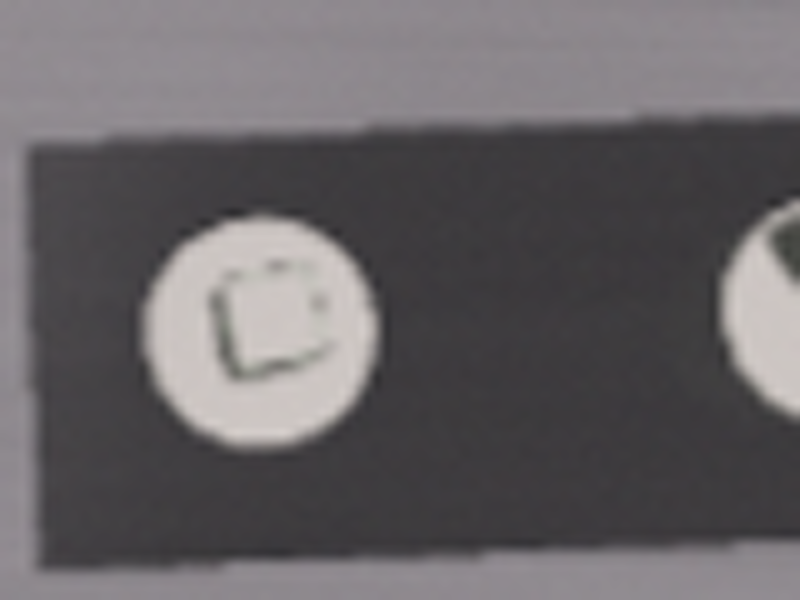

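The crop shows the collar centred at (260,332), which is full-image (291.0,228.2). The handle top has corners at about (213,295), (240,378), (333,348) and (306,265), so it is turned about 18°. I'll work out its pose and plan the approach.

```bash
cat >> h.py <<'E'
def plan(p,rpy,n,op,nt=None):
    "n equal rows from the present pose to TCP p, rpy (turn spread over same rows)"
    o=env.get_obs(); P=np.array(o['tool_pos']); Q=R.from_euler('xyz',o['tool_rot'],degrees=True)
    T=R.from_euler('xyz',rpy,degrees=True); w=(Q.inv()*T).as_rotvec(); dp=(np.array(p)-P)/n
    rows=[]
    for i in range(n):
        Qi=Q*R.from_rotvec(w*i/n); rows.append([op,(Qi.inv().apply(dp)*100).round(2).tolist(),np.degrees(w/n).round(2).tolist()])
    print(str(rows).replace(' ',''))
def st():
    o=env.get_obs(); print(round(o['time_s'],2),o['tool_pos'].round(4),o['tool_rot'].round(1),o['qpos'].round(1),o['force'].round(1),round(o['grip_width'],4))
E
python3 - <<'E'
from h import *
c=cam('top')
q=[ray(c,265+u/10-.05,195+v/10-.05,.183) for u,v in((213,295),(240,378),(333,348),(306,265))]
print(q,sum(q)/4, ray(c,291,228.2,.113))
a=q[2]-q[1];b=q[0]-q[1]; print(np.degrees(np.arctan2(a[1],a[0])),np.degrees(np.arctan2(b[1],b[0])))
plan([.493,-.061,.25],[180,0,108],17,1)
E
```

```text
[array([ 0.4959, -0.0495,  0.183 ]), array([ 0.4804, -0.0549,  0.183 ]), array([ 0.4863, -0.0723,  0.183 ]), array([ 0.5019, -0.067 ,  0.183 ])] [ 0.491125 -0.060925  0.183   ] [ 0.4914 -0.061   0.113 ]
-71.26920640779683 19.207677415218377
[[1,[2.51,-2.33,-0.16],[-0.0,-0.0,-4.96]],[1,[2.7,-2.1,-0.16],[-0.0,-0.0,-4.96]],[1,[2.87,-1.86,-0.16],[-0.0,-0.0,-4.96]],[1,[3.02,-1.6,-0.16],[-0.0,-0.0,-4.96]],[1,[3.15,-1.34,-0.16],[-0.0,-0.0,-4.96]],[1,[3.26,-1.06,-0.16],[-0.0,-0.0,-4.96]],[1,[3.34,-0.77,-0.16],[-0.0,-0.0,-4.96]],[1,[3.39,-0.48,-0.16],[-0.0,-0.0,-4.96]],[1,[3.42,-0.19,-0.16],[-0.0,-0.0,-4.96]],[1,[3.42,0.11,-0.16],[-0.0,-0.0,-4.96]],[1,[3.4,0.4,-0.17],[-0.0,-0.0,-4.96]],[1,[3.35,0.7,-0.17],[-0.0,-0.0,-4.96]],[1,[3.28,0.98,-0.17],[-0.0,-0.0,-4.96]],[1,[3.18,1.26,-0.17],[-0.0,-0.0,-4.96]],[1,[3.06,1.53,-0.17],[-0.0,-0.0,-4.96]],[1,[2.92,1.79,-0.17],[-0.0,-0.0,-4.96]],[1,[2.75,2.04,-0.17],[-0.0,-0.0,-4.96]]]
```

Emit:
{"op": "servo_tool", "data": {"plan": [[1, [2.5, -2.3, -0.16], [0, 0, -5]], [1, [2.7, -2.1, -0.16], [0, 0, -5]], [1, [2.9, -1.9, -0.16], [0, 0, -5]], [1, [3.0, -1.6, -0.16], [0, 0, -5]], [1, [3.15, -1.3, -0.16], [0, 0, -5]], [1, [3.25, -1.05, -0.16], [0, 0, -5]], [1, [3.35, -0.8, -0.16], [0, 0, -5]], [1, [3.4, -0.5, -0.16], [0, 0, -5]], [1, [3.4, -0.2, -0.16], [0, 0, -5]], [1, [3.4, 0.1, -0.16], [0, 0, -5]], [1, [3.4, 0.4, -0.17], [0, 0, -5]], [1, [3.35, 0.7, -0.17], [0, 0, -5]], [1, [3.3, 1.0, -0.17], [0, 0, -5]], [1, [3.2, 1.25, -0.17], [0, 0, -5]], [1, [3.05, 1.5, -0.17], [0, 0, -5]], [1, [2.9, 1.8, -0.17], [0, 0, -5]], [1, [2.75, 2.0, -0.17], [0, 0, -5]], [1, [0, 0, 0], [0, 0, 0]]]}}

```text
time_s: 1.7
tool_pos: [0.4777, -0.0288, 0.2458]
tool_rot: [-179.8, -0.1, 112.6]
force: [-0.3, 1.5, 0.6]
grip_width: 0.0872
```

Run:
```python
from h import *
st(); plan([.491,-.061,.25],[180,0,108.7],3,1)
```

```text
1.7 [ 0.4777 -0.0288  0.2458] [-1.798e+02 -1.000e-01  1.126e+02] [ 38.1  -2.1 -36.6 103.2  -1.3  78.7  24.4] [-0.3  1.5  0.6] 0.0872
[[1,[-1.16,-0.0,-0.14],[-0.07,-0.02,1.3]],[1,[-1.16,0.02,-0.14],[-0.07,-0.02,1.3]],[1,[-1.16,0.05,-0.14],[-0.07,-0.02,1.3]]]
```

Emit:
{"op": "servo_tool", "data": {"plan": [[1, [-1.2, 0, -0.1], [0, 0, 1.3]], [1, [-1.2, 0, -0.1], [0, 0, 1.3]], [1, [-1.0, 0, -0.1], [0, 0, 1.3]], [1, [0, 0, 0], [0, 0, 0]]]}}

```text
time_s: 2.03
tool_pos: [0.491, -0.0641, 0.2489]
tool_rot: [-179.7, 0.1, 108.3]
force: [-0.7, -1.0, 0.5]
grip_width: 0.0872
```

Run:
```python
from h import *
st(); plan([.491,-.061,.125],[180,0,108.7],6,1)
c=cam('side'); crop(c,200,80,400,230,4,'s1.png')
```

```text
2.03 [ 0.491  -0.0641  0.2489] [-1.797e+02  1.000e-01  1.083e+02] [ 39.4   0.2 -34.9 101.    0.3  79.   22.8] [-0.7 -1.   0.5] 0.0872
[[1,[0.05,0.02,2.06],[-0.04,0.01,-0.06]],[1,[0.05,0.02,2.06],[-0.04,0.01,-0.06]],[1,[0.05,0.02,2.06],[-0.04,0.01,-0.06]],[1,[0.05,0.02,2.06],[-0.04,0.01,-0.06]],[1,[0.05,0.02,2.06],[-0.04,0.01,-0.06]],[1,[0.05,0.02,2.06],[-0.04,0.01,-0.06]]]
```

View pics/s1.png

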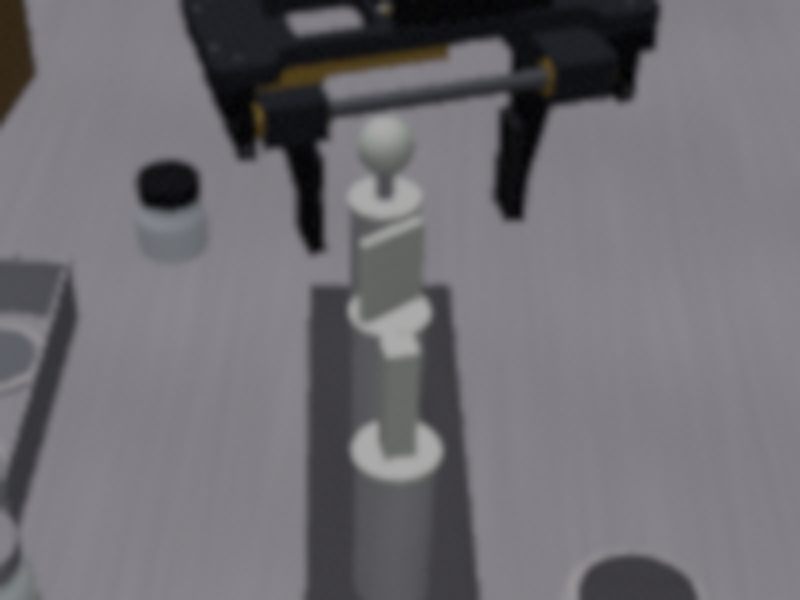

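The side view shows the open fingers, tips at crop (318,248) and (510,215), straddling the line above the spatula's handle (400,350). Alignment matches the calibration, so I'm descending and closing.

Emit:
{"op": "servo_tool", "data": {"plan": [[1, [-0.1, 0, 2.0], [0, 0, 0]], [1, [-0.1, 0, 2.0], [0, 0, 0]], [1, [0, 0, 2.0], [0, 0, 0]], [1, [0, 0, 2.0], [0, 0, 0]], [1, [0, 0, 2.0], [0, 0, 0]], [1, [0, 0, 2.0], [0, 0, 0]], [1, [0, 0, 0], [0, 0, 0]], [1, [0, 0, 0], [0, 0, 0]]]}}

```text
time_s: 2.75
tool_pos: [0.4894, -0.0762, 0.1242]
tool_rot: [-179.7, 0.0, 107.1]
force: [0.1, -0.2, 0.2]
grip_width: 0.0868
```

Run:
```python
from h import *
st()
```

```text
2.75 [ 0.4894 -0.0762  0.1242] [-179.7    0.   107.1] [ 39.    6.2 -34.9 110.5   4.   64.7  19.7] [ 0.1 -0.2  0.2] 0.0868
```

Emit:
{"op": "servo_tool", "data": {"plan": [[1, [0.7, 0.3, 0], [0, 0, -0.8]], [1, [0.7, 0.3, 0], [0, 0, -0.8]], [1, [0, 0, 0], [0, 0, 0]]]}}

```text
time_s: 3.0
tool_pos: [0.492, -0.0613, 0.1267]
tool_rot: [-179.8, 0.0, 108.7]
force: [-0.6, 0.8, 0.4]
grip_width: 0.0869
```

Run:
```python
from h import *
st(); plan([.491,-.061,.125],[180,0,108.7],1,1)
```

```text
3.0 [ 0.492  -0.0613  0.1267] [-179.8    0.   108.7] [ 38.1   6.1 -35.8 110.3   4.   64.9  19.5] [-0.6  0.8  0.4] 0.0869
[[1,[0.06,-0.09,0.17],[-0.16,0.05,-0.05]]]
```

Emit:
{"op": "servo_tool", "data": {"plan": [[0, [0, -0.1, 0.1], [0, 0, 0]], [0, [0, 0, 0], [0, 0, 0]], [0, [0, 0, 0], [0, 0, 0]], [0, [0, 0, 0], [0, 0, 0]], [0, [0, 0, 0], [0, 0, 0]], [0, [0, 0, 0], [0, 0, 0]], [0, [0, 0, 0], [0, 0, 0]], [0, [0, 0, 0], [0, 0, 0]], [0, [0, 0, 0], [0, 0, 0]], [0, [0, 0, 0], [0, 0, 0]]], "force": 20}}

```text
time_s: 3.83
tool_pos: [0.4933, -0.0613, 0.129]
tool_rot: [179.9, 0.3, 108.7]
force: [-0.5, 0.1, 0.5]
grip_width: 0.0283
```

Run:
```python
from h import *
st()
```

```text
3.83 [ 0.4933 -0.0613  0.129 ] [179.9   0.3 108.7] [ 38.1   5.8 -35.8 110.3   4.   64.8  19.6] [-0.5  0.1  0.5] 0.0283
```

Emit:
{"op": "servo_tool", "data": {"plan": [[0, [0, -0.1, 0.3], [0, 0, 0]], [0, [0, 0, 0], [0, 0, 0]], [0, [0, 0, 0], [0, 0, 0]], [0, [0, 0, 0], [0, 0, 0]], [0, [0, 0, 0], [0, 0, 0]], [0, [0, 0, 0], [0, 0, 0]]], "force": 45}}

```text
time_s: 4.33
tool_pos: [0.4938, -0.0611, 0.126]
tool_rot: [179.7, 0.3, 108.8]
force: [2.2, -0.7, -1.4]
grip_width: 0.0179
```

Run:
```python
from h import *
st()
```

```text
4.33 [ 0.4938 -0.0611  0.126 ] [179.7   0.3 108.8] [ 38.1   5.9 -35.8 110.6   4.   64.3  19.6] [ 2.2 -0.7 -1.4] 0.0179
```

Emit:
{"op": "servo_tool", "data": {"plan": [[0, [0, 0, -0.5], [0, 0, 0]], [0, [0, 0, -0.5], [0, 0, 0]], [0, [0, 0, -0.5], [0, 0, 0]], [0, [0, 0, -0.5], [0, 0, 0]], [0, [0, 0, -0.5], [0, 0, 0]]]}}

```text
time_s: 4.75
tool_pos: [0.4925, -0.0612, 0.152]
tool_rot: [179.8, 0.2, 108.8]
force: [1.0, 0.9, -0.3]
grip_width: 0.0175
```

Run:
```python
from h import *
st()
```

```text
4.75 [ 0.4925 -0.0612  0.152 ] [179.8   0.2 108.8] [ 38.5   4.2 -35.7 108.9   2.8  67.4  20.6] [ 1.   0.9 -0.3] 0.0175
```

Emit:
{"op": "servo_tool", "data": {"plan": [[0, [0, 0, -0.9], [0, 0, 0]], [0, [0, 0, -0.9], [0, 0, 0]], [0, [0, 0, -0.9], [0, 0, 0]], [0, [0, 0, -0.9], [0, 0, 0]], [0, [0, 0, -0.9], [0, 0, 0]]]}}

```text
time_s: 5.17
tool_pos: [0.4908, -0.0612, 0.2016]
tool_rot: [-180.0, 0.2, 108.8]
force: [1.0, 0.0, -0.4]
grip_width: 0.0176
```

Run:
```python
from h import *
st()
```

```text
5.17 [ 0.4908 -0.0612  0.2016] [-180.     0.2  108.8] [ 39.1   1.6 -35.5 105.3   1.2  73.3  22. ] [ 1.   0.  -0.4] 0.0176
```

Emit:
{"op": "servo_tool", "data": {"plan": [[0, [0, 0, -1.3], [0, 0, 0]], [0, [0, 0, -1.3], [0, 0, 0]], [0, [0, 0, -1.3], [0, 0, 0]], [0, [0, 0, -1.3], [0, 0, 0]], [0, [0, 0, -1.3], [0, 0, 0]], [0, [0, 0, -1.3], [0, 0, 0]], [0, [0, 0, -1.0], [0, 0, 0]], [0, [0, 0, 0], [0, 0, 0]]]}}

```text
time_s: 5.83
tool_pos: [0.4912, -0.0605, 0.3019]
tool_rot: [179.7, 0.4, 108.8]
force: [0.7, 0.2, -0.6]
grip_width: 0.0176
```

Run:
```python
from h import *
st(); c=cam('side'); crop(c,160,0,400,180,3.3,'s2.png')
```

```text
5.83 [ 0.4912 -0.0605  0.3019] [179.7   0.4 108.8] [ 39.6  -1.5 -34.9  96.5  -0.6  84.4  23.6] [ 0.7  0.2 -0.6] 0.0176
```

View pics/s2.png

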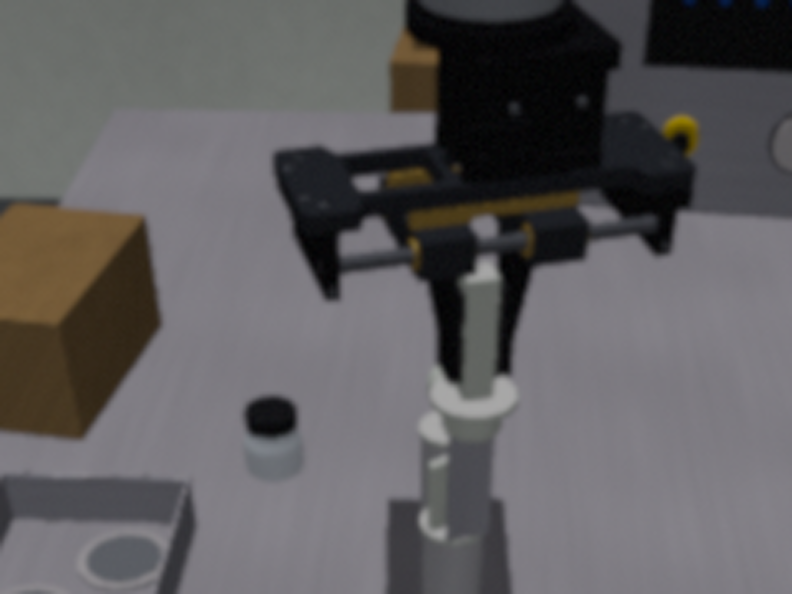

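The blade hangs free above the tube with its flat face towards the side camera, so tilting about the jaw axis will leave it flat side up. I'll test the start of the tilt now.

Emit:
{"op": "servo_tool", "data": {"plan": [[0, [0, 0, 0], [0, 4, 0]], [0, [0, 0, 0], [0, 5, 0]], [0, [0, 0, 0], [0, 5, 0]], [0, [0, 0, 0], [0, 5, 0]], [0, [0, 0, 0], [0, 5, 0]]]}}

```text
time_s: 6.3
tool_pos: [0.4899, -0.0533, 0.3025]
tool_rot: [179.6, -24.3, 109.7]
force: [-0.4, -0.3, -0.5]
grip_width: 0.0175
```

Run:
```python
from h import *
st()
```

```text
6.3 [ 0.4899 -0.0533  0.3025] [179.6 -24.3 109.7] [ 44.4  10.  -30.6  89.3 -15.3  95.2  33.6] [-0.4 -0.3 -0.5] 0.0175
```

Emit:
{"op": "servo_tool", "data": {"plan": [[0, [0, 0, 0], [0, 5, 0]], [0, [0, 0, 0], [0, 5, 0]], [0, [0, 0, 0], [0, 5, 0]], [0, [0, 0, 0], [0, 5, 0]], [0, [0, 0, 0], [0, 5, 0]], [0, [0, 0, 0], [0, 5, 0]]]}}

```text
time_s: 6.8
tool_pos: [0.49, -0.0563, 0.2996]
tool_rot: [179.5, -55.7, 109.7]
force: [-0.3, 0.6, -0.8]
grip_width: 0.0178
```

Run:
```python
from h import *
st()
```

```text
6.8 [ 0.49   -0.0563  0.2996] [179.5 -55.7 109.7] [ 49.4  27.8 -29.2  83.1 -29.6 108.5  37.9] [-0.3  0.6 -0.8] 0.0178
```

Run:
```python
from h import *
plan([.582,.15,.28],[180,-60,105],10,0)
```

```text
[[0,[0.76,1.55,1.47],[-0.35,0.43,0.25]],[0,[0.75,1.54,1.49],[-0.35,0.43,0.25]],[0,[0.75,1.52,1.5],[-0.35,0.43,0.25]],[0,[0.74,1.51,1.52],[-0.35,0.43,0.25]],[0,[0.74,1.5,1.53],[-0.35,0.43,0.25]],[0,[0.73,1.49,1.55],[-0.35,0.43,0.25]],[0,[0.73,1.47,1.56],[-0.35,0.43,0.25]],[0,[0.72,1.46,1.58],[-0.35,0.43,0.25]],[0,[0.72,1.45,1.59],[-0.35,0.43,0.25]],[0,[0.71,1.44,1.6],[-0.35,0.43,0.25]]]
```

Emit:
{"op": "servo_tool", "data": {"plan": [[0, [0.75, 1.55, 1.5], [-0.35, 0.45, 0.25]], [0, [0.75, 1.55, 1.5], [-0.35, 0.45, 0.25]], [0, [0.75, 1.5, 1.5], [-0.35, 0.45, 0.25]], [0, [0.75, 1.5, 1.5], [-0.35, 0.45, 0.25]], [0, [0.75, 1.5, 1.5], [-0.35, 0.45, 0.25]], [0, [0.75, 1.5, 1.55], [-0.35, 0.45, 0.25]], [0, [0.75, 1.45, 1.55], [-0.35, 0.45, 0.25]], [0, [0.7, 1.45, 1.6], [-0.35, 0.45, 0.25]], [0, [0.7, 1.45, 1.6], [-0.35, 0.45, 0.25]], [0, [0, 0, 0], [0, 0, 0]]]}}

```text
time_s: 7.63
tool_pos: [0.5754, 0.1271, 0.2619]
tool_rot: [-176.7, -60.7, 101.2]
force: [-1.1, 0.8, -0.5]
grip_width: 0.018
```

Run:
```python
from h import *
st(); plan([.582,.162,.24],[180,-89.9,105],8,0)
```

```text
7.63 [0.5754 0.1271 0.2619] [-176.7  -60.7  101.2] [ 37.5  32.2 -33.2  86.3 -38.6  91.9  25.9] [-1.1  0.8 -0.5] 0.018
[[0,[-0.04,0.19,0.48],[0.05,3.64,-0.23]],[0,[-0.07,0.19,0.48],[0.05,3.64,-0.23]],[0,[-0.1,0.19,0.47],[0.05,3.64,-0.23]],[0,[-0.13,0.19,0.47],[0.05,3.64,-0.23]],[0,[-0.16,0.19,0.46],[0.05,3.64,-0.23]],[0,[-0.19,0.19,0.45],[0.05,3.64,-0.23]],[0,[-0.22,0.19,0.43],[0.05,3.64,-0.23]],[0,[-0.25,0.19,0.42],[0.05,3.64,-0.23]]]
```

Plenty of joint margin, so I'm finishing the tilt.

Emit:
{"op": "servo_tool", "data": {"plan": [[0, [-0.05, 0.2, 0.5], [0, 3.6, -0.2]], [0, [-0.05, 0.2, 0.5], [0, 3.6, -0.2]], [0, [-0.1, 0.2, 0.5], [0, 3.6, -0.2]], [0, [-0.15, 0.2, 0.5], [0, 3.6, -0.2]], [0, [-0.15, 0.2, 0.5], [0, 3.6, -0.2]], [0, [-0.2, 0.2, 0.4], [0, 3.6, -0.2]], [0, [-0.2, 0.2, 0.4], [0, 3.6, -0.2]], [0, [0, 0, 0], [0, 0, 0]]]}}

```text
time_s: 8.3
tool_pos: [0.5801, 0.1571, 0.2349]
tool_rot: [-169.7, -86.6, 94.2]
force: [-0.2, -0.4, -2.4]
grip_width: 0.0181
```

```bash
cat >> h.py <<'E'
def ax():
    o=env.get_obs(); Q=R.from_euler('xyz',o['tool_rot'],degrees=True).as_matrix(); print('axes xyz (cols)\n',Q.round(3)); p=o['tool_pos']+Q[:,2]*.0698; print('blade if centred',p.round(4)); return p
E
python3 - <<'E'
from h import *
st(); ax()
E
```

```text
8.3 [0.5801 0.1571 0.2349] [-169.7  -86.6   94.2] [ 39.9  48.7 -36.3  87.7 -49.6  94.6  35.3] [-0.2 -0.4 -2.4] 0.0181
axes xyz (cols)
 [[-0.004  0.968 -0.251]
 [ 0.059  0.251  0.966]
 [ 0.998 -0.011 -0.058]]
blade if centred [0.5626 0.2246 0.2308]
```

Emit:
{"op": "servo_tool", "data": {"plan": [[0, [-0.7, 0, 0.15], [0.1, 0.7, 0]], [0, [-0.7, 0, 0.15], [0.1, 0.7, 0]], [0, [-0.7, 0, 0.15], [0.1, 0.7, 0]], [0, [-0.7, 0, 0.15], [0.1, 0.7, 0]], [0, [-0.6, 0, 0.15], [0.1, 0.6, 0]], [0, [0, 0, 0], [0, 0, 0]]]}}

```text
time_s: 8.8
tool_pos: [0.5783, 0.1616, 0.1964]
tool_rot: [-101.1, -89.4, 26.0]
force: [-0.1, -1.0, -0.3]
grip_width: 0.0178
```

Run:
```python
from h import *
st(); p=ax()
for n,b in (('top',(60,100,330,300)),('side',(150,150,420,350))):
    c=cam(n); crop(c,*b,2.9,n+'3.png'); print(n,(proj(c,p)-b[:2])*2.9, (proj(c,[.5603,.2317,.008])-b[:2])*2.9)
```

```text
8.8 [0.5783 0.1616 0.1964] [-101.1  -89.4   26. ] [ 39.2  53.8 -35.6  87.5 -49.1  94.3  38.5] [-0.1 -1.  -0.3] 0.0178
axes xyz (cols)
 [[ 0.01   0.966 -0.258]
 [ 0.005  0.258  0.966]
 [ 1.    -0.011 -0.002]]
blade if centred [0.5603 0.229  0.1963]
top [224.46 252.59] [304.79 284.78]
side [286.81 385.41] [306.53 566.66]
```

View pics/top3.png

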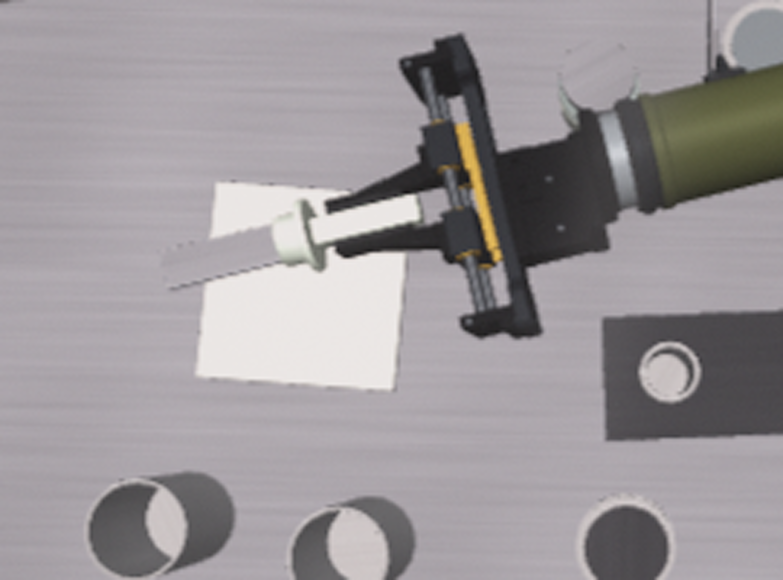

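View pics/side3.png

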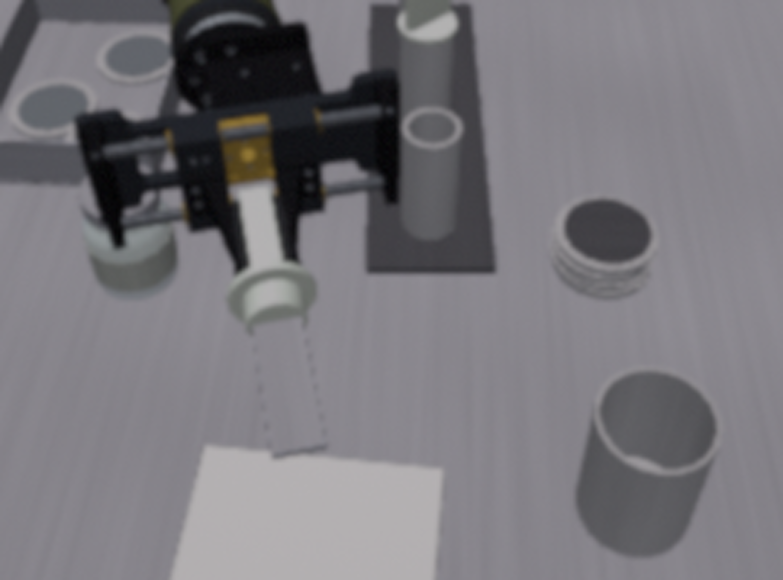

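The top crop has the blade's middle at about (222,255), predicted (224,253). The side crop has it at about (288,383), predicted (287,385). So the spatula is centred and level in the grip, and the tile centre at (306,286) also matches. One small correction remains, then hold still.

Emit:
{"op": "servo_tool", "data": {"plan": [[0, [0.3, 0, 0.2], [0, 0.1, 0]], [0, [0.1, 0, 0.1], [0, 0, 0]], [0, [0, 0, 0], [0, 0, 0]], [0, [0, 0, 0], [0, 0, 0]], [0, [0, 0, 0], [0, 0, 0]], [0, [0, 0, 0], [0, 0, 0]], [0, [0, 0, 0], [0, 0, 0]], [0, [0, 0, 0], [0, 0, 0]]]}}

```text
time_s: 9.57
tool_pos: [0.579, 0.165, 0.206]
tool_rot: [-137.6, -89.7, 62.5]
force: [0.4, 0.2, 0.5]
grip_width: 0.018
```

Run:
```python
from h import *
st(); ax(); print(env.get_obs()['joint_velocities'].round(2))
for i in range(6): cam('top')
st(); ax(); print(env.get_obs()['joint_velocities'].round(2))
```

```text
9.57 [0.579 0.165 0.206] [-137.6  -89.7   62.5] [ 39.2  53.  -36.1  87.6 -49.6  94.2  38.3] [0.4 0.2 0.5] 0.018
axes xyz (cols)
 [[ 0.002  0.966 -0.258]
 [ 0.004  0.258  0.966]
 [ 1.    -0.003 -0.003]]
blade if centred [0.561  0.2324 0.2058]
[ 0.17 -0.02 -0.04  0.07  0.05 -0.13 -0.1 ]
9.87 [0.5789 0.165  0.2059] [-132.8  -89.7   57.8] [ 39.2  53.  -36.1  87.6 -49.5  94.2  38.3] [-0.5  0.9 -1.3] 0.0179
axes xyz (cols)
 [[ 0.002  0.966 -0.258]
 [ 0.004  0.258  0.966]
 [ 1.    -0.003 -0.003]]
blade if centred [0.5609 0.2324 0.2057]
[-0.   -0.02  0.01 -0.01 -0.06  0.08  0.09]
```

```bash
python3 -c "
from h import *
env.sign_off(); st()"
```

```text
the job is handed in; nothing more can be done
the job is handed in; nothing more can be done
```

The spatula is out of its tube and held level over the tile, and I handed the job in with it still gripped (45 N) at about 9.9 s on the robot's clock. The lift and turn showed no sign of contact, with wrist forces staying under about 3 N.

- **Position:** the last state reading puts the blade's middle at about (0.561, 0.232, 0.206) m. The tile's centre measures (0.560, 0.232), so the blade is about 1 mm off centre and 20.6 cm above the bench.
- **Level and still:** the tool axis was within about 0.3° of level. Joint speeds were near zero, and the pose held within 0.2 mm over the last 0.3 s.
- **Camera check:** before a final shift of about 1 cm, both cameras showed the blade within 2–3 enlarged-crop pixels of where I predicted. The blade was flat side up. I viewed no picture after that shift; the final position rests on the arm's own readings.
- **Other objects:** I saw nothing moved in those same pictures. They did not show the tamper, or all of the brush, and I made no separate check of each object's position.

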